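# Shift the repaired gear shifter into third on the electronics bench

## Robot

A 6-joint arm with a two-finger parallel gripper is mounted at the origin on the work surface. World frame = base frame: x ahead of the robot, y to its left, z up, the work surface at z = 0. Lengths are in mm, angles in rad, forces in N, time in s.
With the tool pointing down it reaches from about 275 to 1000 mm from the base axis. Payload 8.4 kg.
Tool frame: the origin (TCP) lies midway between the tips of the shut fingers; the grasp point (between the pads) lies 19 mm behind it; z points along the fingers, y is the line along which they close (so a half turn about z gives the same grasp; the last joint's range is limited). The gripper opens to 85 mm and grips with 20 to 120 N. Pads are 22 mm wide; open, the fingers measure 114 mm over their backs; the gripper's body (76 mm by 85 mm) begins 54 mm behind the grasp point. The pads swing forward as they close: fully open they stand 13 mm farther back than shut.
Start: joints at [1.344, 0.353, 1.633, -0, 1.155, -0.002], TCP at [139.318, 609.277, 231.281] pointing down, gripper open.
Joint ranges: [-2.63, 2.63], [-0.92, 2.1], [0.06, 2.66], [-1.3, 4.44], [0, 2.69], [-3.02, 3.02]. Speed limits (rad/s): [2.22, 2.22, 2.79, 3.14, 3.14, 3.14].

## Interface

Orientations are given as [roll, pitch, yaw] about the fixed x, y, z axes, in that order (R = Rz(yaw) Ry(pitch) Rx(roll)).
In Python, from rig import r gives the robot as it stands.
- The arm moves only by the shell command python3 -m inch 'ROWS' [OPENING] [FORCE]. ROWS is JSON, a list that holds one entry, the list of rows, each a list of 6 numbers: the shift along the tool's x, y, z scaled (see below), then the turn, a rotation vector about the tool's x, y, z scaled (see below). In form: [[[tx, ty, tz, wx, wy, wz], ...]]. A call has 1 to 8 rows; each row is the pose to reach, as a shift and turn from the pose commanded when the call began, along the tool's axes at that moment, turning the shorter way round; what a row does not reach only later rows make up. The controller multiplies each number of a shift by 20 cm and each number of a turn by pi rad. A row lasts 1/12 s, in which the tool goes at most 41.7 mm and 7.16 degrees, less where a joint would pass 70% of its speed; a pose out of reach is approached as far as the arm can. A call with a number of a shift or a turn outside -1 to 1 is refused whole. A call with a gripper value outside its range is refused whole. OPENING is the gripper's target within -1 to 1 (fully open at 1, half-way at 0, shut at -1), set as the call begins (- or left out, the last holds). The fingers move at their own pace and stop on an object; FORCE is the grip in N (left out, the last holds). Time passes only in rows, so rows that repeat a pose let the fingers close. It gives the time, the measured TCP pose, the force, the opening and the grip force at its end, in the units of the state.
- r.sense(): the state, without advancing time (a new reading comes with each control period).
- r.grab_frame(name): name is "side" or "top" or "wrist"; returns the picture (420x560x3 uint8, red, green, blue); there is no depth.
- r.camera_info(name): a dict with "K" (3x3 intrinsics, pixels), "rvec" (rotation vector, rad) and "tvec" (3), from world to camera coordinates, as OpenCV has them; the wrist camera has in their place "mount" (4x4, takes a point from camera to tool coordinates, whose origin is the TCP and whose axes are the flange's). Camera axes: x right, y down, z forward; pixel columns grow to the right and rows downward; lengths in mm; the calibration is good to about 2 mm. A picture is of the moment at which its call begins: read the wrist's pose just before it. camera_info takes no time and is no camera call.
- r.sign_off(): hands the job in; it is judged then, once.
The state is a dict: "clock": time; "qpos": joint angles; "qvel": joint speeds; "joint_efforts": joint torques, N m; "eef_pos": TCP position; "tcp_rot": TCP orientation; "contact_force": force on the tool from outside, world axes, zero at the start; "wrist_torque": the same for the moment, N m; "opening": opening from 0.0 (shut) to 1.0 (fully open); "grasp_force": force on a finger pad.
Only numpy, scipy, OpenCV 4.12 (cv2) and the standard library are available. Lean on these libraries where they do the work, as an engineer would, in place of code of your own. Each camera call takes 0.05 s, during which the arm holds its last target. There are 200 camera calls.

## Task

Test the repaired gear shifter on the bench: by pushing against the lever or its red knob, never taking it between the fingers, bring it to neutral, push it across to the right-hand side of the H gate, then push it forward, fully home in the third slot (three orange pips), and leave it there. Leave the bottle, the screwdriver and the solder spool where they are.

Things in the scene. Friction and masses are not known exactly. Their poses are not given: they have to be found in the camera images.
- shifter: Gear shifter fixed to the bench: grey housing 150 (x) x 110 (y) x 92 mm tall on an aluminium foot plate 190 x 150 x 8 mm. Origin at the centre of the underside, on the bench; x points forward (away from the robot at yaw 0), y left, z up; turned up to 0.45 rad either way. The red-knobbed lever rises through the H gate in its top.
- gate (a point): Centre of the H gate, on top of the dark steel gate plate, 92 mm above the bench; axes as the shifter. Channels along x at y = +20 (left) and -20 mm (right) reach 27 mm forward and back; a neutral cross channel 22 mm wide joins them; 20 mm wide tongues stand between. Slots: first forward left, second back left, third forward right (three orange pips), fourth back right; others have white pips.
- knob (a point): Centre of the red knob, a pear shape of 42 mm diameter reaching 21 mm above and below this point, on a straight steel lever 12 mm thick. It lies 160 mm up the lever from the pivot; the pivot is 72 mm below gate, so the knob is 180 mm above the bench with the lever upright. z runs up the lever.
- across (a joint): Sideways lean of the lever, rad: -0.28 = stop at the left channel (it starts there, within 0.01), +0.28 = stop at the right channel (-y). It passes only while the lever is in the neutral cross channel (fore between about -0.07 and 0.07). Stays where it is left; about 3 N at the knob moves it.
- fore (a joint): Forward lean of the lever, rad: -0.28 = stop at the back end (-x), 0 = neutral, +0.28 = stop at the forward end (+x). Starts anywhere between. Stays where left; about 3 N at the knob moves it. Pivot to knob, in the shifter's axes: 160 mm * (sin fore, -sin across * cos fore, cos across * cos fore).
- flux: Loose amber glass flux bottle with a black cap, 38 mm diameter, 85 mm tall, standing to the left of the shifter; origin at the centre of its underside. Bystander.
- driver: Loose screwdriver with a blue handle, about 190 mm long and 26 mm thick, lying to the right of the shifter along its own x axis (handle to -x); origin at its underside, near the middle of its length. Bystander.
- spool: Loose green solder spool, 54 mm diameter, 46 mm tall, standing on end beyond the shifter on its left; origin at the centre of its underside. Bystander.

How it is judged:
By the outcome, as a careful person would: the job done as asked, in the order asked, and still so for the second after the job is handed in, with the robot touching nothing.
It also fails if it takes over 59 s, if anything falls off the work surface, if the arm or the gripper's body presses on something with over 40 N, if the wrist force passes 120 N, or if a joint passes its speed limit or range.

## Working session

There is one attempt and no reset: what is moved stays moved. The work goes in short steps, Python scripts to look and compute and a shell command to move; the robot and the scene stay as the last step left them, time stands still between calls to the robot, and variables do not carry over. Pictures are saved under pics/ and viewed, at most 10 in all, crops included, and the job is handed in when it is done.

```bash
mkdir -p pics; ls
python3 - <<'E'
from rig import r
import cv2,numpy as np
s=r.sense();print(s)
for n in("side","top"):
    im=r.grab_frame(n);cv2.imwrite(f"pics/{n}0.png",im[:,:,::-1])
    c=r.camera_info(n);R=cv2.Rodrigues(np.array(c["rvec"],float))[0];print(n,np.array(c["K"]).round(1).tolist(),(-R.T@np.array(c["tvec"]).ravel()).round(0),R.round(2).tolist())
E
```

```text
pics
{'clock': 0.0, 'qpos': array([ 1.34360299e+00,  3.53692447e-01,  1.63412546e+00, -3.24518879e-05,
        1.15518516e+00, -2.36119645e-03]), 'qvel': array([ 0.00087333,  0.00040699, -0.0007364 , -0.00141491, -0.0017354 ,
       -0.0008169 ]), 'joint_efforts': array([-1.42100162e-04, -6.05238318e+01, -3.42073131e+01,  1.35189171e-04,
        9.02819680e-03, -1.41689975e-05]), 'eef_pos': array([139.21989639, 608.81613188, 230.53771952]), 'tcp_rot': array([-3.14018217e+00,  2.63403906e-05,  2.91677365e+00]), 'contact_force': array([ 0.35739478, -1.53528716,  0.02124133]), 'wrist_torque': array([-0.00137623,  0.03285895,  0.01229384]), 'grasp_force': 0.0, 'opening': 0.9977360681987207}
side [[405.7, 0.0, 275.2], [0.0, 405.7, 208.1], [0.0, 0.0, 1.0]] [407. 480. 731.] [[-0.95, -0.31, -0.01], [-0.23, 0.74, -0.63], [0.2, -0.6, -0.77]]
top [[386.4, 0.0, 281.8], [0.0, 386.4, 206.9], [0.0, 0.0, 1.0]] [484.  23. 761.] [[0.02, -1.0, 0.01], [-0.98, -0.02, -0.18], [0.18, -0.01, -0.98]]
```

View pics/side0.png

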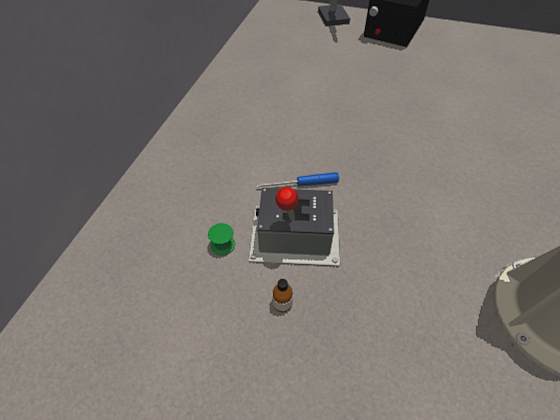

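View pics/top0.png

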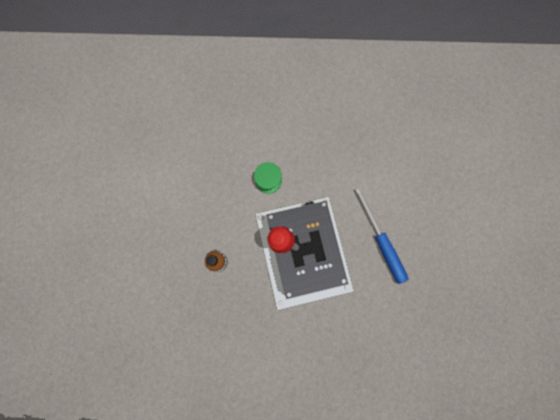

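The side view shows the red knob at (287,198), the spool at (221,238), the bottle at (283,296) and the driver at (320,181). In the top view the foot plate has corners near (257,213), (330,199), (352,292) and (277,307). The knob is at (281,239), forward-left, and the orange pips are at (313,225).

```bash
cat > h.py <<'E'
from rig import r
import cv2,numpy as np
def cam(n):
    c=r.camera_info(n);R=cv2.Rodrigues(np.array(c["rvec"],float))[0];return np.array(c["K"]),R,np.array(c["tvec"],float).ravel()
def ray(n,uv):
    K,R,t=cam(n);d=R.T@np.linalg.solve(K,[*uv,1]);return -R.T@t,d
def plane(n,uv,z):
    o,d=ray(n,uv);return o+d*(z-o[2])/d[2]
def meet(n1,u1,n2,u2):
    (a,d),(b,e)=ray(n1,u1),ray(n2,u2);s=np.linalg.lstsq(np.c_[d,-e],b-a,rcond=None)[0]
    p,q=a+s[0]*d,b+s[1]*e;return (p+q)/2,np.linalg.norm(p-q)
def blob(im,f):
    h=cv2.cvtColor(im,cv2.COLOR_RGB2HSV);m=f(*[h[:,:,i].astype(int) for i in range(3)]).astype(np.uint8)
    n,l,st,ce=cv2.connectedComponentsWithStats(m);i=1+np.argmax(st[1:,4]);return (l==i).astype(np.uint8),ce[i],st[i]
red=lambda h,s,v:((h<6)|(h>174))&(s>150)&(v>80)
def knob():
    u={}
    for n in("top","side"):
        m,c,st=blob(r.grab_frame(n),red)
        u[n]=cv2.minEnclosingCircle(cv2.findContours(m,0,2)[0][0].astype(np.float32))[0]
    return meet("top",u["top"],"side",u["side"]),u
def shifter(): # gate centre x,y and yaw
    import json;return json.load(open("sh.json"))
E
python3 - <<'E'
from h import *
import json
print(knob())
im=r.grab_frame("top")
# orange pips, white pips and plate
h=cv2.cvtColor(im,cv2.COLOR_RGB2HSV).astype(int)
hh,ss,vv=[h[:,:,i] for i in range(3)]
m=((vv>165)&(ss<40)).astype(np.uint8); m[:190]=0;m[315:]=0;m[:,:245]=0;m[:,360:]=0
n,l,st,ce=cv2.connectedComponentsWithStats(m)
for s,c in zip(st[1:],ce[1:]):
    print("white",s[4],c.round(1),plane("top",c,92).round(0)[:2])
pts=np.argwhere(m)[:,::-1].astype(np.float32)
P=np.array([plane("top",p,8)[:2] for p in pts],np.float32)
(c,wh,a)=cv2.minAreaRect(P);print("plate",c,wh,a)
mo=((hh>8)&(hh<22)&(ss>150)&(vv>120)).astype(np.uint8);mo[:190]=0;mo[:,:290]=0;mo[:,345:]=0
n,l,st,ce=cv2.connectedComponentsWithStats(mo)
for s,c in zip(st[1:],ce[1:]): print("orange",s[4],c.round(1),plane("top",c,92).round(0)[:2])
# dark H: very dark
md=(vv<25).astype(np.uint8);md[:225]=0;md[275:]=0;md[:,:270]=0;md[:,335:]=0
P=np.array([plane("top",p[::-1],92)[:2] for p in np.argwhere(md)],np.float32);print("H",len(P),P.mean(0) if len(P) else 0, cv2.minAreaRect(P) if len(P)>3 else 0)
cv2.imwrite("pics/crop0.png",cv2.resize(im[185:320,195:415],None,fx=3.6,fy=3.6,interpolation=cv2.INTER_CUBIC)[:,:,::-1])
for nm,f in(("spool",lambda h,s,v:(h>45)&(h<75)&(s>120)),("driver",lambda h,s,v:(h>100)&(h<125)&(s>130))):
    m,c,_=blob(im,f);print(nm,c,plane("top",c,46 if nm=="spool" else 13).round(0))
print("flux",plane("top",(214,261),80).round(0))
E
```

```text
((array([541.21046845,  20.35681262, 175.266637  ]), np.float64(3.0441987938528685)), {'top': (280.75640869140625, 238.75640869140625), 'side': (286.5714416503906, 198.0)})
white 11 [358.1 191.3] [ 638. -116.]
white 1333 [310.5 276.5] [487. -32.]
white 207 [272.7 212.8] [596.  35.]
white 6 [323.5 204. ] [614. -54.]
white 1 [247. 213.] [595.  80.]
white 4 [270.5 216.5] [590.  39.]
white 4 [290.5 229.5] [568.   4.]
white 10 [325.2 266. ] [506. -57.]
white 8 [329.9 264.9] [508. -65.]
white 10 [316.  268.2] [502. -41.]
white 9 [321. 267.] [504. -50.]
white 12 [302.5 271.5] [496. -18.]
white 9 [298. 273.] [493. -10.]
white 12 [343.5 280.5] [482. -88.]
white 9 [288.7 294.1] [458.   5.]
plate (540.891845703125, -45.72251892089844) (193.9281768798828, 228.1477508544922) 13.2877836227417
H 0 0 0
spool [267.63504823 177.27974277] [673.  47.  46.]
driver [391.53160454 258.42625608] [ 525. -194.   13.]
flux [511. 136.  80.]
```

View pics/crop0.png

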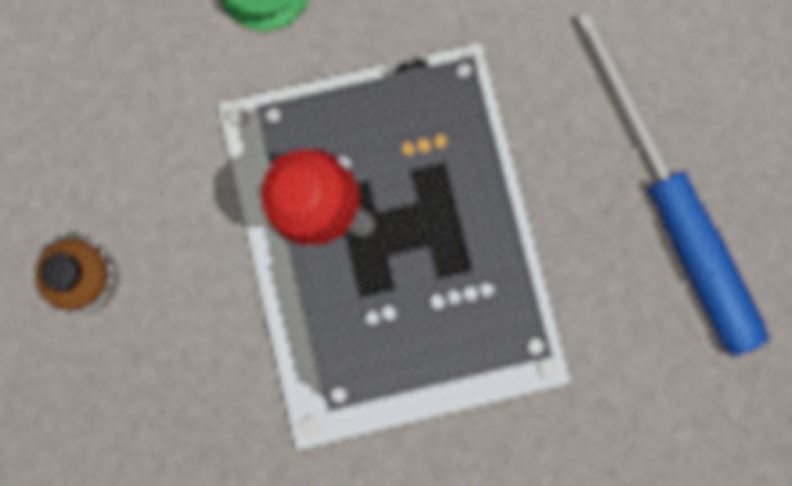

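The gate centre is about (536,-24.5) with yaw about 0.252, taken from the four plate screws at z=92. The knob at (541,20,175) gives fore of about +0.10, at the left stop. I'll push with shut fingers, tool axes aligned to the shifter, starting from the front of the knob.

```bash
cat >> h.py <<'E'
from scipy.spatial.transform import Rotation as Ro
G=np.array([536,-24.5]);YAW=0.252
def S(p): # world -> shifter axes about gate
    c,s=np.cos(YAW),np.sin(YAW);d=np.array(p[:2])-G;return np.array([c*d[0]+s*d[1],-s*d[0]+c*d[1]])
def goto(sx,sy,z,yaw=YAW+np.pi/2): # units for a move to shifter-frame goal, tool down
    s=r.sense();c,n=np.cos(YAW),np.sin(YAW);R=Ro.from_euler("xyz",s["tcp_rot"])
    p=np.array([*(G+[c*sx-n*sy,n*sx+c*sy]),z])
    T=Ro.from_euler("xyz",[np.pi,0,yaw])
    print("t",round(s["clock"],2),"at S",S(s["eef_pos"]).round(1),s["eef_pos"].round(1),"F",s["contact_force"].round(1),"shift",(R.inv().apply(p-s["eef_pos"])/200).round(3),"turn",((R.inv()*T).as_rotvec()/np.pi).round(4))
E
python3 -m inch '[[[-1,-0.8,0,0,0,0.31],[-1,-0.8,0,0,0,0.31],[-1,-0.8,0,0,0,0.31],[-1,-0.8,0,0,0,0.31],[-1,-0.8,0,0,0,0.31],[-1,-0.8,0,0,0,0.31],[-1,-0.8,0,0,0,0.31],[-1,-0.8,0,0,0,0.31]]]' -1
python3 -c "
from h import *
goto(72,42,230)"
```

```text
clock: 0.92
eef_pos: [300.2, 406.4, 231.4]
tcp_rot: [3.141, 0.001, 1.933]
contact_force: [0.5, 0.9, 0.5]
opening: 0.001
grasp_force: 0.0
t 0.92 at S [-120.9  476.1] [300.2 406.4 231.4] F [0.5 0.9 0.5] shift [-2.263  0.72   0.008] turn [0.0001 0.0002 0.035 ]
```

```bash
python3 -m inch '[[[-1,0.4,0,0,0,0.035],[-1,0.4,0,0,0,0.035],[-1,0.4,0,0,0,0.035],[-1,0.4,0,0,0,0.035],[-1,0.4,0,0,0,0.035],[-1,0.4,0,0,0,0.035],[-1,0.4,0,0,0,0.035],[-1,0.4,0,0,0,0.035]]]' -1
python3 -c "
from h import *
goto(72,42,230)"
```

```text
clock: 1.58
eef_pos: [445.7, 251.3, 231.1]
tcp_rot: [-3.141, -0.0, 1.831]
contact_force: [-0.5, 0.3, 0.3]
opening: 0.0
grasp_force: 0.0
t 1.58 at S [-18.7 289.6] [445.7 251.3 231.1] F [-0.5  0.3  0.3] shift [-1.242  0.443  0.005] turn [-0.0002 -0.0001  0.0027]
```

```bash
python3 -m inch '[[[-0.9,0.44,0,0,0,0],[-0.9,0.44,0,0,0,0],[-0.9,0.44,0,0,0,0],[-0.9,0.44,0,0,0,0],[-0.9,0.44,0,0,0,0],[-0.9,0.44,0,0,0,0],[-0.9,0.44,0,0,0,0]]]' -1
python3 -c "
from h import *
goto(72,42,160)"
```

```text
clock: 2.17
eef_pos: [577.6, 100.9, 230.9]
tcp_rot: [-3.141, -0.001, 1.832]
contact_force: [-0.6, 0.3, -0.3]
opening: 0.001
grasp_force: 0.0
t 2.17 at S [ 71.6 111.1] [577.6 100.9 230.9] F [-0.6  0.3 -0.3] shift [-0.346 -0.001  0.354] turn [-0.0002 -0.0002  0.003 ]
```

```bash
python3 -m inch '[[[-0.345,0,0,0,0,0.003],[-0.345,0,0,0,0,0.003],[-0.345,0,0.18,0,0,0.003],[-0.345,0,0.354,0,0,0.003],[-0.345,0,0.354,0,0,0.003],[-0.345,0,0.354,0,0,0.003]]]' -1
python3 - <<'E'
from h import *
goto(30,42,160)
(p,e),u=knob();print("knob S",S(p),p,e)
cv2.imwrite("pics/side1.png",cv2.resize(r.grab_frame("side")[120:330,180:420],None,fx=2.5,fy=2.5)[:,:,::-1])
E
```

```text
clock: 2.67
eef_pos: [593.3, 35.7, 159.4]
tcp_rot: [-3.137, -0.001, 1.825]
contact_force: [0.8, -0.4, 0.8]
opening: -0.002
grasp_force: 0.0
t 2.67 at S [70.4 44. ] [593.3  35.7 159.4] F [ 0.8 -0.4  0.8] shift [-0.009 -0.202 -0.002] turn [-0.0014 -0.0004  0.0008]
knob S [15.51630021 42.01495748] [540.55016475  20.05679774 175.15416289] 2.9757514490853247
```

View pics/side1.png

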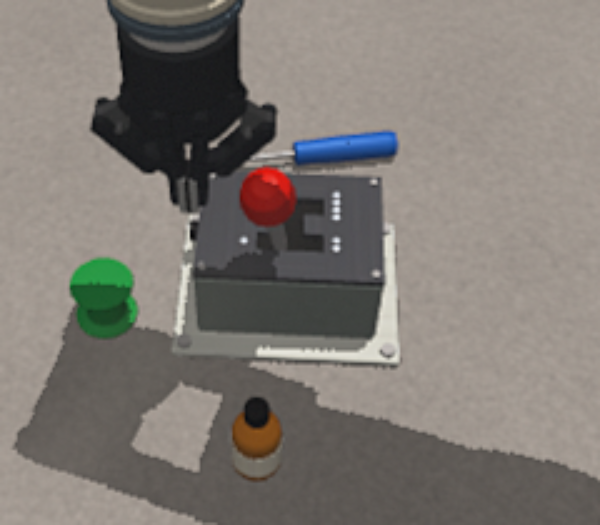

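The shut fingers are at crop (188,205), about 20 mm clear in front of the knob at (268,197), and the knuckles flare out higher up. I'll raise the tip to z≈170 so only the tips touch the knob, then push back.

```bash
python3 -m inch '[[[-0.01,0,-0.05,0,0,0],[-0.01,-0.06,-0.05,0,0,0],[-0.01,-0.1,-0.05,0,0,0],[-0.01,-0.125,-0.05,0,0,0],[-0.01,-0.15,-0.05,0,0,0],[-0.01,-0.17,-0.05,0,0,0],[-0.01,-0.17,-0.05,0,0,0]]]' -1
python3 - <<'E'
from h import *
goto(30,42,170)
(p,e),u=knob();print("knob S",S(p),p,e)
E
```

```text
clock: 3.4
eef_pos: [563.6, 23.4, 171.7]
tcp_rot: [3.139, 0.0, 1.823]
contact_force: [2.9, 0.2, 2.4]
opening: -0.001
grasp_force: 1.6
t 3.4 at S [38.7 39.5] [563.6  23.4 171.7] F [2.9 0.2 2.4] shift [ 0.013 -0.043  0.009] turn [0.0009 0.0001 0.0002]
knob S [ 4.9262852  55.41610099] [526.95316982  30.39414721 190.21089701] 0.604591282546591
```

Run:
```python
from h import *
a,b=r.grab_frame("side"),r.grab_frame("top")
c=np.hstack([cv2.resize(x,None,fx=3,fy=3) for x in(a[150:260,220:350],b[190:300,230:360])])
cv2.imwrite("pics/both2.png",c[:,:,::-1])
for n,im in(("side",a),("top",b)):
    m,ce,st=blob(im,red);print(n,st,S(plane(n,cv2.minEnclosingCircle(cv2.findContours(m,0,2)[0][0].astype(np.float32))[0],174)))
```

```text
side [281 187  22  23 403] [ 5.36655823 41.40260209]
top [269 241  10  16 100] [ 5.84395399 55.34258359]
```

View pics/both2.png

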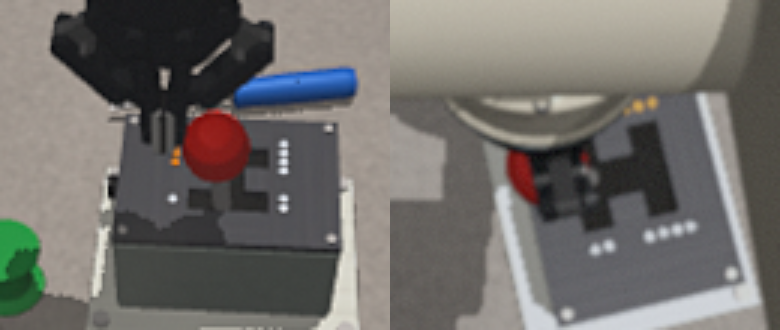

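In the side view (left) the knob is fully visible. It stands at x'≈+5 mm and the fingertips are against its front face. I'll go 5 mm more to reach neutral.

```bash
python3 -m inch '[[[0.01,-0.01,0,0,0,0],[0.01,-0.02,0,0,0,0],[0.01,-0.02,0,0,0,0],[0.01,-0.02,0,0,0,0],[0.01,-0.02,0,0,0,0]]]' -1
python3 - <<'E'
from h import *
goto(70,42,170)
m,ce,st=blob(r.grab_frame("side"),red);print(st,S(plane("side",cv2.minEnclosingCircle(cv2.findContours(m,0,2)[0][0].astype(np.float32))[0],174)))
E
```

```text
clock: 4.02
eef_pos: [558.4, 24.3, 170.3]
tcp_rot: [-3.141, -0.0, 1.824]
contact_force: [2.4, 0.8, 1.9]
opening: 0.001
grasp_force: 1.3
t 4.02 at S [33.8 41.7] [558.4  24.3 170.3] F [2.4 0.8 1.9] shift [0.001 0.181 0.002] turn [-0.0001 -0.0001  0.0002]
[284 187  22  24 398] [ 0.94143717 41.26657891]
```

```bash
python3 -m inch '[[[0,0.1,0,0,0,0],[0,0.18,0,0,0,0],[0,0.18,0,0,0,0],[0.15,0.18,0,0,0,0],[0.3,0.18,0,0,0,0],[0.3,0.18,0,0,0,0],[0.3,0.18,0,0,0,0]]]' -1
python3 -m inch '[[[0,-0.18,0,0,0,0],[0,-0.34,0,0,0,0],[0,-0.345,0,0,0,0],[0,-0.345,0,0,0,0],[0,-0.345,0,0,0,0]]]' -1
python3 - <<'E'
from h import *
(p,e),u=knob();print("knob S",S(p),p,e)
goto(1,42,170)
E
```

```text
clock: 4.65
eef_pos: [576.8, 92.1, 169.9]
tcp_rot: [-3.139, -0.0, 1.826]
contact_force: [0.3, -1.3, -0.3]
opening: 0.0
grasp_force: 0.0
clock: 5.07
eef_pos: [512.1, 73.5, 170.8]
tcp_rot: [3.141, 0.0, 1.823]
contact_force: [-0.3, -0.3, 0.4]
opening: -0.001
grasp_force: 0.0Traceback (most recent call last):
  File "<stdin>", line 2, in <module>
  File "h.py", line 19, in knob
    m,c,st=blob(r.grab_frame(n),red)
           ~~~~^^^^^^^^^^^^^^^^^^^^^
  File "h.py", line 14, in blob
    n,l,st,ce=cv2.connectedComponentsWithStats(m);i=1+np.argmax(st[1:,4]);return (l==i).astype(np.uint8),ce[i],st[i]
                                                      ~~~~~~~~~^^^^^^^^^^
    return _wrapfunc(a, 'argmax', axis=axis, out=out, **kwds)
    return bound(*args, **kwds)
ValueError: attempt to get argmax of an empty sequence
```

```bash
python3 -m inch '[[[-0.08,0,0,0,0,0],[-0.12,0,0,0,0,0],[-0.16,0,0,0,0,0],[-0.2,0,0,0,0,0],[-0.24,0,0,0,0,0],[-0.28,0,0,0,0,0],[-0.32,0,0,0,0,0],[-0.36,0,0,0,0,0]]]' -1
python3 -m inch '[[[-0.04,0,0,0,0,0],[-0.08,0,0,0,0,0],[-0.11,0,0,0,0,0],[-0.14,0,0,0,0,0],[-0.14,0,0,0,0,0],[-0.14,0,0,0,0,0]]]' -1
python3 - <<'E'
from h import *
goto(1,-12,170)
for n in("side","wrist"): cv2.imwrite(f"pics/{n}3.png",r.grab_frame(n)[:,:,::-1])
a,b=[cv2.imread(f"pics/{n}3.png") for n in("side","wrist")]
cv2.imwrite("pics/both3.png",np.hstack([cv2.resize(a[130:280,200:350],(390,390)),cv2.resize(b,(400,300))[:, :].copy() if 0 else cv2.copyMakeBorder(cv2.resize(b,(400,300)),0,90,0,0,0)]))
E
```

```text
clock: 5.78
eef_pos: [529.8, 3.7, 170.5]
tcp_rot: [-3.142, -0.0, 1.824]
contact_force: [-0.9, 3.2, 1.1]
opening: -0.0
grasp_force: 1.6
clock: 6.28
eef_pos: [536.6, -23.3, 170.3]
tcp_rot: [-3.141, 0.0, 1.823]
contact_force: [0.7, 0.3, 0.8]
opening: 0.001
grasp_force: 0.0
t 6.28 at S [0.9 1. ] [536.6 -23.3 170.3] F [0.7 0.3 0.8] shift [-0.065  0.001  0.001] turn [-0.0001  0.0001  0.0001]
```

View pics/both3.png

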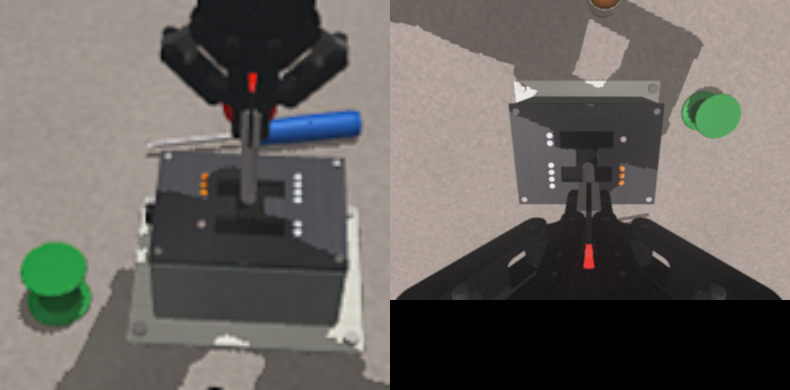

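In the side view the lever leans right, with its foot almost in the right channel and the knob hidden behind the fingers. I'll continue to the right stop, watching the force.

```bash
python3 -m inch '[[[-0.02,0,0,0,0,0],[-0.04,0,0,0,0,0],[-0.055,0,0,0,0,0],[-0.055,0,0,0,0,0]]]' -1
python3 -m inch '[[[-0.01,0,0,0,0,0],[-0.02,0,0,0,0,0],[-0.02,0,0,0,0,0]]]' -1
python3 - <<'E'
from h import *
goto(1,60,170)
E
```

```text
clock: 6.72
eef_pos: [539.4, -33.7, 170.3]
tcp_rot: [-3.141, -0.0, 1.823]
contact_force: [-0.5, 0.7, -0.9]
opening: 0.0
grasp_force: 0.6
clock: 6.97
eef_pos: [540.3, -37.4, 170.4]
tcp_rot: [-3.141, -0.0, 1.823]
contact_force: [0.2, 3.8, -1.4]
opening: 0.001
grasp_force: 1.0
t 6.97 at S [  1.  -13.5] [540.3 -37.4 170.4] F [ 0.2  3.8 -1.4] shift [0.368 0.    0.002] turn [-0.0001 -0.0001  0.0002]
```

```bash
python3 -m inch '[[[-0.01,0,0,0,0,0],[-0.015,0,0,0,0,0],[-0.015,0,0,0,0,0]]]' -1
python3 -m inch '[[[-0.01,0,0,0,0,0],[-0.015,0,0,0,0,0],[-0.015,0,0,0,0,0]]]' -1
```

```text
clock: 7.22
eef_pos: [540.6, -39.5, 170.1]
tcp_rot: [-3.141, -0.002, 1.823]
contact_force: [-1.4, 5.3, -2.1]
opening: -0.001
grasp_force: 2.9
clock: 7.47
eef_pos: [540.9, -41.6, 169.9]
tcp_rot: [-3.14, -0.003, 1.823]
contact_force: [-2.8, 10.2, -3.7]
opening: -0.0
grasp_force: 4.8
```

The force is rising to 10 N, so the lever is at the right stop. I'll back off left, go round behind, and look.

```bash
python3 -m inch '[[[0.1,0,0,0,0,0],[0.25,0,0,0,0,0],[0.4,0,0,0,0,0],[0.4,-0.15,0,0,0,0],[0.4,-0.3,0,0,0,0],[0.4,-0.4,0,0,0,0],[0.4,-0.4,0,0,0,0],[0.4,-0.4,0,0,0,0]]]' -1
python3 - <<'E'
from h import *
for n in("side","top"):
    im=r.grab_frame(n);m,ce,st=blob(im,red);print(n,st,S(plane(n,cv2.minEnclosingCircle(cv2.findContours(m,0,2)[0][0].astype(np.float32))[0],174)))
    cv2.imwrite(f"pics/{n}4.png",cv2.resize(im[130:300,190:420],None,fx=1.7,fy=1.7)[:,:,::-1])
cv2.imwrite("pics/both4.png",np.hstack([cv2.imread(f"pics/{n}4.png") for n in("side","top")]))
goto(-72,-44,170)
E
```

```text
clock: 8.13
eef_pos: [444.6, 14.1, 171.0]
tcp_rot: [3.14, 0.001, 1.823]
contact_force: [0.4, 0.7, 0.6]
opening: 0.0
grasp_force: 0.0
side [286 154  20  23 366] [  0.24093603 -44.71846866]
top [324 223  28  26 550] [  3.52637667 -43.66522995]
t 8.23 at S [-77.5  60. ] [446.   14.3 171.1] F [ 0.3 -0.2 -0.2] shift [-0.52   0.027  0.006] turn [0.0007 0.0002 0.0002]
```

View pics/both4.png

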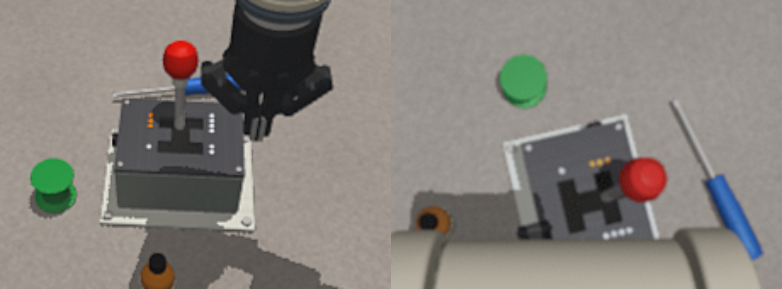

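The knob is at (2,-44) in shifter axes: neutral, at the right stop. Next I'll go behind it, z≈162, and push forward.

```bash
python3 -m inch '[[[-0.2,0.0,0.045,0,0,0],[-0.4,0,0.045,0,0,0],[-0.52,0.0,0.045,0,0,0],[-0.52,0.02,0.045,0,0,0],[-0.52,0.02,0.045,0,0,0],[-0.52,0.02,0.045,0,0,0]]]' -1
python3 -m inch '[[[0,0.1,0,0,0,0],[0,0.15,0,0,0,0],[0,0.2,0,0,0,0],[0,0.25,0,0,0,0],[0,0.3,0,0,0,0],[0,0.35,0,0,0,0],[0,0.35,0,0,0,0],[0,0.35,0,0,0,0]]]' -1
python3 - <<'E'
from h import *
m,ce,st=blob(r.grab_frame("side"),red);print(st,S(plane("side",cv2.minEnclosingCircle(cv2.findContours(m,0,2)[0][0].astype(np.float32))[0],170)))
goto(11,-44,162)
E
```

```text
clock: 8.73
eef_pos: [474.9, -85.1, 161.3]
tcp_rot: [-3.142, -0.0, 1.823]
contact_force: [-0.1, -0.1, 0.4]
opening: 0.001
grasp_force: 0.0
clock: 9.4
eef_pos: [542.5, -67.5, 161.2]
tcp_rot: [3.141, -0.0, 1.824]
contact_force: [-0.1, -0.7, -0.3]
opening: -0.005
grasp_force: 0.0
[272 155  20  22 345] [ 29.13560791 -44.765695  ]
t 9.45 at S [ -4.7 -43.4] [542.3 -67.7 161.4] F [ 0.6  0.2 -0. ] shift [-0.003  0.078 -0.003] turn [0.0001 0.     0.0003]
```

```bash
python3 -m inch '[[[0,0.03,0,0,0,0],[0,0.05,0,0,0,0],[0,0.065,0,0,0,0],[0,0.065,0,0,0,0]]]' -1
python3 -m inch '[[[0,0.01,0,0,0,0],[0,0.015,0,0,0,0],[0,0.015,0,0,0,0]]]' -1
python3 -m inch '[[[0,0.01,0,0,0,0],[0,0.015,0,0,0,0],[0,0.015,0,0,0,0]]]' -1
```

```text
clock: 9.78
eef_pos: [555.0, -64.4, 161.4]
tcp_rot: [-3.142, -0.0, 1.823]
contact_force: [-1.2, -0.3, -0.2]
opening: -0.0
grasp_force: 0.9
clock: 10.03
eef_pos: [557.4, -63.7, 161.4]
tcp_rot: [-3.141, -0.0, 1.824]
contact_force: [-2.9, -0.7, -1.1]
opening: -0.0
grasp_force: 1.4
clock: 10.28
eef_pos: [559.4, -63.1, 161.0]
tcp_rot: [-3.139, -0.0, 1.824]
contact_force: [-6.6, -1.5, -0.9]
opening: -0.001
grasp_force: 3.2
```

```bash
python3 -m inch '[[[0,0.01,0,0,0,0],[0,0.02,0,0,0,0],[0,0.02,0,0,0,0]]]' -1
python3 -m inch '[[[0,-0.1,0,0,0,0],[0,-0.25,0,0,0,0],[0,-0.4,0,0,0,0],[0,-0.55,0,0,0,0],[0,-0.55,0,0,0,0],[0,-0.55,0,0,0,0]]]' -1
python3 - <<'E'
from h import *
(p,e),u=knob();print("knob S",S(p),p,e)
for n in("side","top"):
    im=r.grab_frame(n)
    cv2.imwrite(f"pics/{n}5.png",cv2.resize(im[130:300,190:420],None,fx=1.7,fy=1.7)[:,:,::-1])
cv2.imwrite("pics/both5.png",np.hstack([cv2.imread(f"pics/{n}5.png") for n in("side","top")]))
goto(-72,-44,170)
E
```

```text
clock: 10.53
eef_pos: [561.9, -62.3, 160.6]
tcp_rot: [-3.136, -0.001, 1.824]
contact_force: [-10.7, -3.5, 1.8]
opening: -0.004
grasp_force: 5.5
clock: 11.03
eef_pos: [457.9, -89.8, 162.1]
tcp_rot: [3.14, 0.001, 1.822]
contact_force: [-0.3, -0.7, 0.2]
opening: -0.002
grasp_force: 0.0
knob S [ 42.52281926 -41.68344208] [587.57316791 -54.26420423 169.51383629] 2.082382454864385
t 11.23 at S [-90.3 -43.8] [459.5 -89.5 161.9] F [-0.  -0.6 -1. ] shift [-0.001  0.092 -0.04 ] turn [0.0006 0.0002 0.0003]
```

View pics/both5.png

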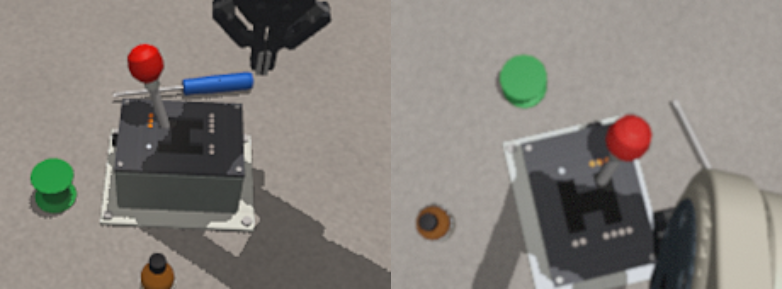

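The lever is in the third slot with its knob at (42.5,-41.7) mm; the ideal is (44,-42). The end push reached 10.7 N, well above the 3 N that moves it, so it is on the stop. The bystanders are unmoved and the arm is clear.

```bash
python3 -c "
from rig import r
print(r.sign_off())"
```

```text
the job is handed in; nothing more can be done
None
```

The lever was pushed with shut fingers to neutral, across to the right, then forward home into the third slot; I left it there and handed the job in at about 11 s, arm clear and bottle, screwdriver and spool not touched.

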